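# Draw one test coupon from a spring dispenser into its catch tray

## Robot

A 6-joint arm with a two-finger parallel gripper is mounted at the origin on a cart in front of the work surface, level with it; the furniture and walls round the work are solid. World frame = base frame: x ahead of the robot, y to its left, z up, the work surface at z = 0. Lengths are in mm, angles in rad, forces in N, time in s.
With the tool pointing down it reaches from about 350 to 775 mm from the base axis. Payload 7.3 kg.
Tool frame: the origin (TCP) lies at the very end of the fingers, on their centre line; the grasp point (between the pads) lies grip_point_offset behind it (grip_point_offset is the distance from the TCP to the grasp point, in mm); x points along the fingers, z is the direction in which the jaws open and shut, and the axes are right-handed (so a half turn about x gives the same grasp; the last joint's range is limited). The gripper opens to 92 mm and grips with 3 to 60 N. Pads are 19 mm wide; open, the fingers measure 130 mm over their backs; the gripper's body (75 mm by 190 mm) begins 47 mm behind the grasp point.
Start: joints at [1.089, 0.342, 1.524, -0, 1.275, -0.146], TCP at [172.986, 495.702, 226.741] pointing down, gripper open.
Joint ranges: [-2.53, 2.53], [-0.77, 2.02], [0.04, 2.7], [-1, 4.14], [0.28, 2.66], [-3.11, 3.11]. Speed limits (rad/s): [2.57, 2.57, 3.14, 3.14, 3.14, 3.14].

## Interface

Orientations are given as [roll, pitch, yaw] about the fixed x, y, z axes, in that order (R = Rz(yaw) Ry(pitch) Rx(roll)).
In Python, from plant import * gives the robot as it stands.
- The arm moves only by the tool send_rows, never from a script. Its argument "series" is text: rows parted by semicolons, each of 5 numbers parted by spaces: the gripper's target within -1 to 1 (fully open at 1, half-way at 0, shut at -1), then the shift along the tool's x, y, z in units of 30 mm (1.0 is 30 mm), then the turn about the tool's x in units of 5 degrees (1.0 is 5 degrees). A call has 1 to 8 rows; each row is the pose to reach, as a shift and turn from the pose commanded when the call began, along the tool's axes at that moment; what a row does not reach only later rows make up. A row lasts 1/8 s, in which the tool goes at most 62.5 mm and 10.7 degrees, less where a joint would pass 70% of its speed; a pose out of reach is approached as far as the arm can. A call with a gripper value outside its range is refused whole. The fingers move at their own pace and stop on an object; the grip force is fixed at half the most. Time passes only in rows, so rows that repeat a pose let the fingers close. It gives the time, the measured TCP pose, the force and the opening at its end, in the units of the state.
- get_obs(): the state, without advancing time (a new reading comes with each control period).
- capture(name): name is "scene" or "top"; returns a dict with "pixels" (480x640x3 uint8, red, green, blue), "mtx" (3x3 intrinsics, pixels), "k1" (the pictures are not rectified: a ray, as slopes to the right and down, at radius r is drawn at 1 + k1 r^2 times it, then the intrinsics apply), "R" (3x3) and "t" (3): a world point X has camera coordinates R X + t. Camera axes: x right, y down, z forward; pixel columns grow to the right and rows downward; lengths in mm; the calibration is good to about 2 mm. A picture is of the moment at which its call begins. There is no depth.
- close_job(): hands the job in, once; it reports no verdict.
Trained networks look in a picture, given as the dict that the camera call returned (one of the last four; its "shot" number tells which), for a name from the list of things; names that differ only in an ending like _2 or _b are one class to them, and where a whole thing is asked for, a point or a joint stands for the part that bears it (a point fixed in the world has none). Each returns a list of dicts, best first, with "score" (0 to 1); they miss things now and then, are a little off and sometimes report something else, mostly with a low value. They report only what shows in the picture. A call takes as long as a camera call. They do not tell look-alikes from the thing itself.
- cut_out(picture, thing): "pixels" (480x640 bool, what is visible of it).
- place_of(picture, thing): "point" ([x, y, z] in mm, in world coordinates, good to about 4 mm: a listed point, or the origin of a listed thing).
The state is a dict: "time": time; "joint_positions": joint angles; "dq": joint speeds; "tau": joint torques, N m; "tool_pos": TCP position; "tcp_rot": TCP orientation; "contact_force": force on the tool from outside, world axes, zero at the start; "moment": the same for the moment, N m; "grip_width": finger opening in mm.
Only numpy, scipy, OpenCV 4.12 (cv2) and the standard library are available. Lean on these libraries where they do the work, as an engineer would, in place of code of your own. Each camera call takes 0.05 s, during which the arm holds its last target.

## Task

A metal test coupon is wanted from the spring-loaded coupon dispenser: slide the catch tray fully home between the guides under the dispenser's mouth, then press a fingertip lightly on the top coupon through the window and draw it out over the sill until it comes free of the lips, tips over and drops into the tray. Take only that one coupon, press just hard enough to carry it without marking its face, leave the tray home, and do not disturb the other things on the worktop.

Things in the scene. Friction and masses are not known exactly. Their poses are not given: they have to be found in the camera images.
- dispenser: Grey spring coupon dispenser, screwed down, 63 mm high; origin at the centre of the underside of its upright magazine (71 mm along x, 61 mm along y), on the worktop; -x points out of its mouth, z up. It holds a level stack of 4 coupons, pushed up against two lips by a damped spring of 14 to 19 N (it differs each time). Foot plate 6 mm thick, x = -35.5 to +62 mm, y = -46 to +46 mm. Inside it is smooth metal.
- dispenser_window (a point): Centre of the open window in the dispenser's top, level with the top coupon's upper face (60 mm above the worktop); axes as the dispenser. Side lips 3 mm thick hold the coupon's rear part down; between them the window is 41 mm wide (y). Lips run from 10 mm toward the mouth (-x) to the back wall (inner face 31.5 mm toward +x), which is as high as the lips and hides the rear edge.
- dispenser_sill (a point): Middle of the rounded top edge of the dispenser's front wall (z = 55 mm, 33.5 mm from the dispenser's origin toward -x; outer face 35.5 mm). Only the top coupon, moving level toward -x, passes over it. If the stack is pressed down 2 mm or more the coupon's front edge runs against this wall and jams.
- tray_home (a point): Fixed point where the tray's grip point is when the tray is home: x = -147 mm, y = 0, z = 24 mm of the dispenser; axes as the dispenser. Two tray guides stand on the worktop, 14 mm high, inner faces 70 mm apart, from the dispenser's front wall out to 78 mm from its origin, flared beyond to 94 mm. Home, the tray's rear wall touches the front wall.
- coupon_top_centre (a point): Centre of the coupon on top of the stack: flat metal plate 60 x 50 x 3 mm, 70 g, 60 mm along x, z up; at the start under the window's centre. Over 12 N from a fingertip, jerks included, marks it; under about 5 N the finger slips; about 7 N carries it. Touch down at a few mm/s. After 40 mm of its travel toward -x its rear edge clears the lips, the spring lifts the rear (also against a finger left there) and it tips off the sill.
- coupon_next_centre (a point): Centre of the next coupon, the same plate directly under the top one. When the top one has gone the spring lifts it by 3 mm against the lips.
- tray_grip (a point): Grip point of the loose catch tray: middle of its black grip tab, 24 mm above the tray's underside; +x points from tab to tray, z up. Tab 12 mm thick (y), 26 mm long (x), its top 12 mm above this point. Tray: steel pan 98 (x) x 66 (y) x 26 mm high, 3 mm walls and floor, 160 g, its centre 62.5 mm and its rear wall's outer face 111.5 mm from here along +x. It stands on the worktop.
- cap: Bystander, loose: loose blue screw cap lying flat, 50 mm across, 26 mm high; origin at the centre of its underside.
- label_tape: Bystander, loose: roll of white tape lying flat, 68 mm across, 18 mm high; origin at the centre of its underside.
- beaker_small: Bystander, loose: small glass beaker, 57 mm across, 65 mm high; origin at the centre of its underside.
- indicator_bottle: Bystander, loose: small brown dropper bottle with a black cap, 42 mm across, 93 mm high; origin at the centre of its underside.
- cork: Bystander, loose: cork stopper standing upright, 24 mm across, 44 mm high; origin at the centre of its underside.
- marker: Bystander, loose: white marker pen with a black cap lying on the worktop, 134 mm long, 16 mm thick; origin at the centre of its underside.
There are look-alikes about, which are no part of the job. What is shaped like the part that bears tray_grip but brown is not meant. What is shaped like the part that bears coupon_top_centre but brown is not meant.

How it is judged (in metres and radians):
On the way, in this order (a step that is already met when the one before it is completed fails the run):
1. the catch tray is home between the guides, its rear wall against the dispenser's front wall (x of tray_grip in the frame of dispenser between -0.153 and -0.141 m and y of tray_grip in the frame of dispenser between -0.006 and 0.006 m and height (world z) of tray_grip below 0.03 m and angle between the x axis of tray_grip and the x axis of dispenser, either way round below 0.12 rad), for 0.2 s.
2. the top coupon is drawn more than 20 mm out of the mouth while the tray is home (all of step 1 and x of coupon_top_centre in the frame of dispenser below -0.02 m).
At the end, for the whole second after the job is handed in: The drawn coupon has dropped into the tray and is at rest there (flat or leaning: its centre within the pan and lower than 42 mm above the worktop); the tray stands home (grip point within 6 mm of its home place, aligned within 0.12 rad); the next coupon is still in the magazine (within 5 mm) (all of step 1 and x of coupon_top_centre in the frame of tray_grip between 0.0165 and 0.1085 m and y of coupon_top_centre in the frame of tray_grip between -0.03 and 0.03 m and height (world z) of coupon_top_centre below 0.042 m and linear speed of coupon_top below 0.02 m/s and x of coupon_next_centre in the frame of dispenser between -0.005 and 0.005 m and y of coupon_next_centre in the frame of dispenser between -0.005 and 0.005 m and z of coupon_next_centre in the frame of dispenser above 0.05 m); the robot touches nothing.
It fails at once if the coupon is pressed with more than 12 N by the fingers (contact force between the fingers and coupon_top above 12 N).
It fails at once if the next coupon is drawn out as well (x of coupon_next_centre in the frame of dispenser below -0.01 m).
It fails at once if a bystander is moved more than 20 mm (distance of any of cap, label_tape, beaker_small, indicator_bottle, cork, marker from where it was at the start of the episode above 0.02 m).
It also fails if it takes over 61 s, if anything falls off the work surface, if the arm or the gripper's body presses on something with over 40 N, if the wrist force passes 120 N, or if a joint passes its speed limit or range.

## Working session

There is one attempt and no reset: what is moved stays moved. The work goes in short steps, Python scripts to look and compute and a tool call to move; the robot and the scene stay as the last step left them, time stands still between calls to the robot, and variables do not carry over. Pictures are saved under pics/ and viewed, and the job is handed in when it is done.

Besides the shell and the picture viewer there is one more tool, called after "Call:" as a command line: name --argument value ..., lists and objects as JSON in quotes. send_rows: Moves the arm, as the interface text tells. Its arguments: {"type":"object","properties":{"series":{"type":"string"}},"required":["series"]}

```bash
ls; mkdir -p pics; python3 - <<'E'
from plant import *
import cv2
o=get_obs(); print(o)
for n in("scene","top"):
    p=capture(n); cv2.imwrite(f"pics/{n}0.png",p["pixels"][:,:,::-1]); print(n,p["mtx"],p["k1"],p["R"],p["t"])
    for t in ["dispenser","dispenser_window","dispenser_sill","tray_home","coupon_top_centre","tray_grip","cap","label_tape","beaker_small","indicator_bottle","cork","marker"]:
        print(t,[(round(d["score"],2),[round(float(x)) for x in d["point"]]) for d in place_of(p,t)][:4])
E
```

```text
pics
{'time': 0.0, 'joint_positions': array([ 1.08898882e+00,  3.42719500e-01,  1.52497690e+00,  6.07168572e-06,
        1.27541926e+00, -1.45994668e-01]), 'dq': array([ 0.00132211, -0.00085943,  0.00017366, -0.00072941,  0.00154633,
        0.00068443]), 'tau': array([ 1.87548071e-04, -4.31235588e+01, -2.44223589e+01,  7.17162900e-02,
        5.60202822e-02, -9.17131229e-05]), 'tool_pos': array([172.79635209, 495.33002759, 226.06064489]), 'tcp_rot': array([ 2.99178579,  1.56927331, -2.0564178 ]), 'contact_force': array([ 0.16406029, -0.28792122,  0.46707753]), 'moment': array([-0.01245124, -0.01786628, -0.01759176]), 'grip_width': 91.94047861907582}
scene [[484.44742684   0.         318.2504584 ]
 [  0.         484.44742684 231.56463147]
 [  0.           0.           1.        ]] 0.026217329796211043 [[-0.86266227 -0.50528276  0.02243066]
 [-0.24358676  0.37618778 -0.89395092]
 [ 0.44325985 -0.77664154 -0.4476032 ]] [ 611.33138872  119.67051471 1550.8305369 ]
dispenser [(0.97, [666, -103, 1])]
dispenser_window [(0.64, [670, -100, 56]), (0.24, [631, 385, -6])]
dispenser_sill [(0.91, 
[... 738 characters left out ...]
31065 -0.17948766]
 [ 0.17949494 -0.00136955 -0.98375794]] [ 224.55791759  596.24135096 1569.83627442]
dispenser [(0.64, [670, -100, 2])]
dispenser_window [(0.95, [670, -98, 60]), (0.43, [670, -101, 5])]
dispenser_sill [(0.67, [631, -100, 54])]
tray_home []
coupon_top_centre [(0.82, [663, 29, 3]), (0.78, [670, -100, 58]), (0.72, [770, 98, 2])]
tray_grip [(0.76, [382, 698, 23]), (0.73, [452, 246, 27])]
cap [(0.56, [718, 316, 2])]
label_tape [(0.68, [716, 318, 1]), (0.55, [436, -293, -1])]
beaker_small [(0.7, [768, 99, -1]), (0.67, [444, 412, 1])]
indicator_bottle [(0.65, [627, 387, 0]), (0.31, [443, 408, 1])]
cork [(0.46, [453, 247, 26]), (0.37, [693, 206, 1])]
marker [(0.69, [442, 407, -1])]
```

View pics/scene0.png

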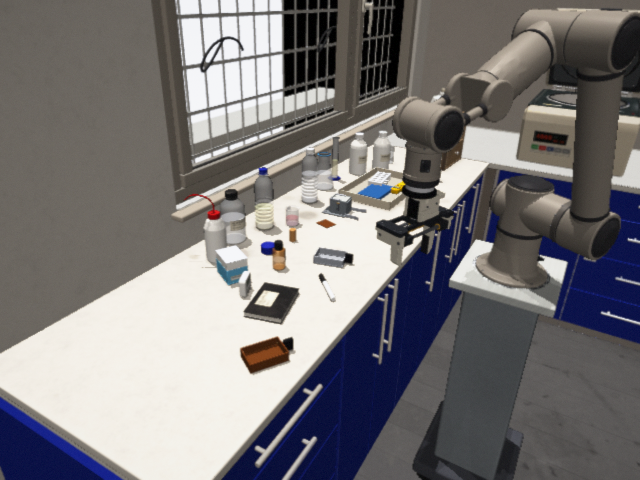

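View pics/top0.png

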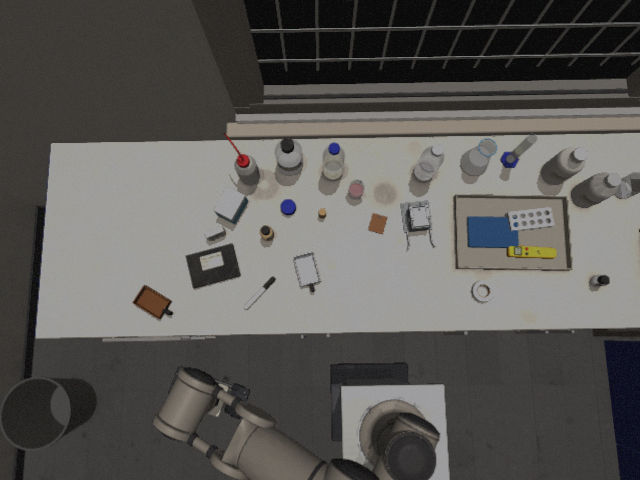

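Two trays show in the top picture: brown at (152,302) and grey at (307,270). The grey one fits, since the brown is a named look-alike. I'll confirm that in enlarged crops.

```bash
python3 - <<'E'
import cv2,numpy as np
t=cv2.imread("pics/top0.png")
a=cv2.resize(t[240:305,275:345],None,fx=6,fy=6,interpolation=cv2.INTER_CUBIC)[:390,:400]
b=cv2.resize(t[190:255,385:451],None,fx=6,fy=6,interpolation=cv2.INTER_CUBIC)[:390]
cv2.imwrite("pics/crop1.png",np.hstack([a,b]))
s=cv2.imread("pics/scene0.png")
a=cv2.resize(s[185:275,280:380],None,fx=6,fy=6,interpolation=cv2.INTER_CUBIC)
cv2.imwrite("pics/crop2.png",a)
E
```

```text
(no output)
```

View pics/crop1.png

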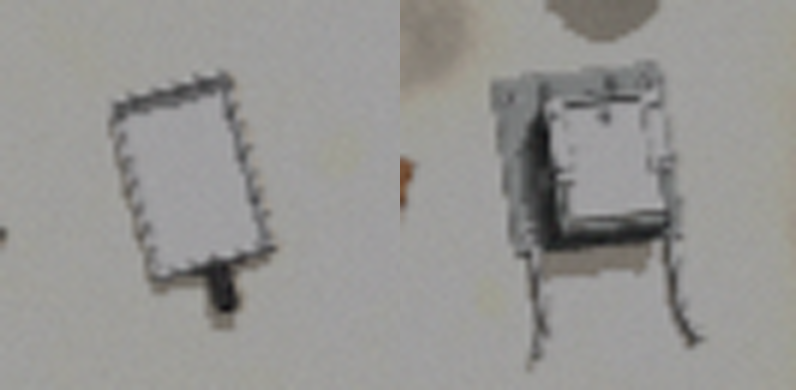

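View pics/crop2.png

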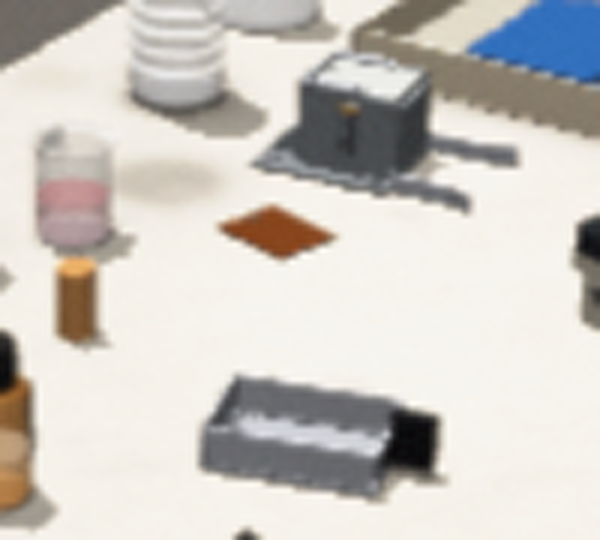

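The crops confirm it. The grey pan with its black tab has the tab at about (312,288) in the top picture. The dispenser's mouth points toward the robot, with its guides at about (407,240) and (433,240). Next I fit the poses to the masks.

```bash
cat > h.py <<'E'
import numpy as np, cv2
from scipy.optimize import minimize
def proj(p,X):
    c=np.asarray(X,float)@p["R"].T+p["t"]; s=c[:,:2]/c[:,2:]; r2=(s**2).sum(1,keepdims=True)
    s=s*(1+p["k1"]*r2); return s*[p["mtx"][0,0],p["mtx"][1,1]]+p["mtx"][:2,2]
def box(x0,x1,y0,y1,z0,z1): return np.array([[x,y,z] for x in(x0,x1) for y in(y0,y1) for z in(z0,z1)],float)
TRAY=[box(13.5,111.5,-33,33,-24,2),box(-13,13.5,-6,6,-12,12)]
DISP=[box(-35.5,35.5,-30.5,30.5,0,63),box(-35.5,62,-46,46,0,6),box(-78,-35.5,35,39,0,14),box(-78,-35.5,-39,-35,0,14)]
for s in(1,-1):
    DISP.append(np.array([[x,s*y,z] for x,y in((-78,35),(-78,39),(-94,42),(-94,46)) for z in(0,14)],float))
def place(b,x,y,yaw,z):
    c,s=np.cos(yaw),np.sin(yaw); return b@np.array([[c,s,0],[-s,c,0],[0,0,1]])+[x,y,z]
S=8
def sil(p,parts,q,z,win):
    u0,v0,u1,v1=win; m=np.zeros(((v1-v0)*S,(u1-u0)*S),np.uint8)
    for b in parts:
        uv=proj(p,place(b,*q,z)); h=cv2.convexHull(((uv-[u0,v0]+.5)*S).astype(np.float32)).astype(np.int32)
        cv2.fillConvexPoly(m,h,255)
    return cv2.resize(m,(u1-u0,v1-v0),interpolation=cv2.INTER_AREA)/255.
def fit(obs,parts,q0,z):
    W=[]
    for p,m in obs:
        uv=np.vstack([proj(p,place(b,*q0,z)) for b in parts]); a=np.floor(uv.min(0)-12).astype(int); e=np.ceil(uv.max(0)+12).astype(int)
        W.append((*np.maximum(a,0),min(e[0],640),min(e[1],480)))
    def cost(v):
        q=(q0[0]+v[0],q0[1]+v[1],q0[2]+v[2]/50)
        return sum(np.abs(sil(p,parts,q,z,w)-m[w[1]:w[3],w[0]:w[2]]).sum() for (p,m),w in zip(obs,W))
    best=min((minimize(cost,[0,0,d],method="Nelder-Mead",options=dict(initial_simplex=[[0,0,d],[6,0,d],[0,6,d],[0,0,d+6]],xatol=.02)) for d in(-4,4)),key=lambda r:r.fun)
    v=best.x; return (q0[0]+v[0],q0[1]+v[1],q0[2]+v[2]/50),best.fun
def best(p,thing,uv):
    from plant import cut_out
    r=[d for d in cut_out(p,thing) if d["pixels"][max(0,int(uv[1])-3):int(uv[1])+4,int(uv[0])-3:int(uv[0])+4].any()]
    return r[0]["pixels"] if r else None
E
cat > meas.py <<'E'
from h import *
from plant import *
import sys
def measure(tr0,di0=(670,-100,-.05),what=("t","d")):
    P=[capture(n) for n in("top","scene")]
    for p,n in zip(P,("top","scene")): cv2.imwrite(f"pics/m_{n}_{get_obs()['time']:.2f}.png",p["pixels"][:,:,::-1])
    for nm,thing,parts,q0,z,c in(("t","tray_grip",TRAY,tr0,24,[60,0,0]),("d","dispenser",DISP,di0,0,[0,0,30])):
        if nm not in what: continue
        obs=[]
        for p in P:
            m=best(p,thing,proj(p,place(np.array([c],float),*q0,z))[0])
            if m is not None: obs.append((p,m)); 
            print(thing,p["shot"],None if m is None else m.sum())
        for o in ([[o] for o in obs]+[obs]): 
            q,f=fit(o,parts,q0,z); print(nm,np.round(q,3),round(f,1))
E
python3 -c "
from meas import *
measure((453,245,.2))"
```

```text
tray_grip 3 644
tray_grip 4 579
t [4.49473e+02 2.44884e+02 2.57000e-01] 68.7
t [4.50903e+02 2.47601e+02 1.96000e-01] 44.7
t [4.50009e+02 2.45662e+02 2.44000e-01] 127.8
dispenser 3 None
dispenser 4 584
d [ 6.68027e+02 -9.75760e+01  9.10000e-02] 156.9
d [ 6.68027e+02 -9.75760e+01  9.10000e-02] 156.9
```

```bash
python3 - <<'E'
from h import *
from plant import *
P=capture("top"),capture("scene")
D=(668.5,-99,.09);T=(450.5,245.8,.235)
def crop(p,parts,q,z,w,f):
    im=p["pixels"][:,:,::-1][w[1]:w[3],w[0]:w[2]]; im=cv2.resize(im,None,fx=f,fy=f,interpolation=cv2.INTER_NEAREST).copy()
    for b in parts:
        uv=proj(p,place(b,*q,z)); 
        for i in range(8):
            for k in(1,2,4):
                if not i&k: cv2.line(im,*[tuple(int(x) for x in (uv[j]-w[:2]+.5)*f) for j in(i,i|k)],(0,0,255),1)
    return im
a=crop(P[0],TRAY,T,24,(285,245,335,300),7);b=crop(P[0],DISP,D,0,(395,195,445,250),7)
c=crop(P[1],TRAY,T,24,(305,235,355,275),7);d=crop(P[1],DISP,D,0,(318,185,370,225),7)[:,:350]
cv2.imwrite("pics/ov.png",np.vstack([np.hstack([a,b]),np.hstack([c,d])])[:600])
for p in P:
  for t in("dispenser","tray_grip"):
    print([(round(r["score"],2),int(r["pixels"].sum()),np.argwhere(r["pixels"]).mean(0).round()[::-1]) for r in cut_out(p,t)])
E
```

```text
[(0.85, 515, array([412., 216.]))]
[(0.81, 752, array([152., 302.])), (0.7, 667, array([307., 270.]))]
[(0.89, 498, array([341., 208.])), (0.74, 106, array([327., 287.])), (0.62, 332, array([279., 255.])), (0.43, 276, array([292., 215.]))]
[(0.69, 1249, array([266., 353.])), (0.67, 598, array([332., 257.]))]
```

View pics/ov.png

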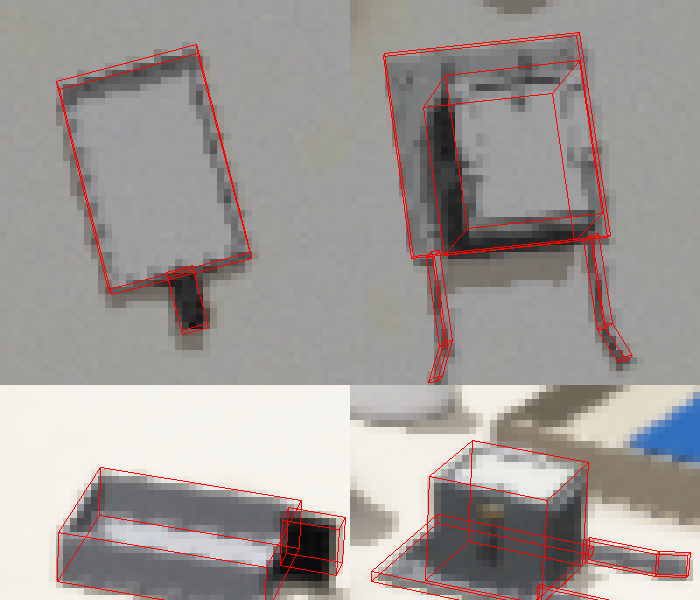

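```bash
cat >> h.py <<'E'
from scipy.spatial.transform import Rotation as Ro
def st():
    import plant; o=plant.get_obs(); R=Ro.from_euler("xyz",o["tcp_rot"]).as_matrix(); return o,R
def jawyaw(R): return np.degrees(np.arctan2(R[1,2],R[0,2]))
E
python3 - <<'E'
import plant
print([n for n in dir(plant) if n[0]!='_'], getattr(plant,"grip_point_offset",None))
from h import *
o,R=st(); print(R.round(3),jawyaw(R),o["time"],o["tool_pos"],o["joint_positions"].round(3))
for d in (0,90): pass
D=np.array((668.5,-99));y=.09
e=np.array([np.cos(y),np.sin(y)]); print("home",D-147*e,"tray",np.degrees(.235),np.degrees(y))
T=np.array((450.5,245.8)); dl=np.array([*(T-o["tool_pos"][:2]),0]); print("dl",dl,"tool",R.T@dl)
E
```

```text
['Unreachable', 'capture', 'close_job', 'cut_out', 'get_obs', 'grip_point_offset', 'place_of'] 18.8
[[ 0.    -0.944  0.33 ]
 [ 0.     0.33   0.944]
 [-1.     0.     0.   ]] 70.76088518848255 1.9 [172.98124167 495.70844716 226.73477196] [ 1.089  0.342  1.524  0.     1.275 -0.146]
home [ 522.09494825 -112.21214673] tray 13.464508185574346 5.156620156177409
dl [ 277.51875833 -249.90844716    0.        ] tool [-1.40253360e-02 -3.44367442e+02 -1.44505909e+02]
```

Call:
send_rows --series "0 1 -2 -0.85 -1.6; 0 2 -4 -1.7 -3.2; 0 3 -6 -2.55 -5; 0 4 -8 -3.4 -6.54; 0 4.5 -10 -4.25 -6.54; 0 4.5 -11.42 -4.85 -6.54; 0 4.5 -11.42 -4.85 -6.54; 0 4.5 -11.42 -4.85 -6.54"

```text
time: 2.9
tool_pos: [449.6, 244.2, 91.4]
tcp_rot: [1.66, 1.571, -2.821]
contact_force: [0.2, -0.6, -0.8]
grip_width: 46.0
```

```bash
python3 - <<'E'
from h import *
import plant
p=plant.capture("scene"); im=p["pixels"][:,:,::-1]
cv2.imwrite("pics/a.png",cv2.resize(im[140:300,240:440],None,fx=3.5,fy=3.5,interpolation=cv2.INTER_CUBIC))
p=plant.capture("top"); im=p["pixels"][:,:,::-1]
cv2.imwrite("pics/a2.png",cv2.resize(im[200:340,240:400],None,fx=4,fy=4,interpolation=cv2.INTER_CUBIC))
o,R=st(); print(o["time"],o["tool_pos"],jawyaw(R),o["contact_force"],o["grip_width"],o["joint_positions"].round(2))
T=np.array((448.5,245.3)); dl=np.array([*(T-o["tool_pos"][:2]),8-o["tool_pos"][2]]); print((R.T@dl)/30)
E
```

```text
3.0 [448.04069955 245.71287002  91.72024772] 103.43999900705063 [-0.66680568  0.56958524 -0.55453926] 45.710126473221464 [ 0.35  0.47  1.74  0.    0.93 -1.45]
[ 2.79066384 -0.01292345 -0.01785118]
```

View pics/a.png

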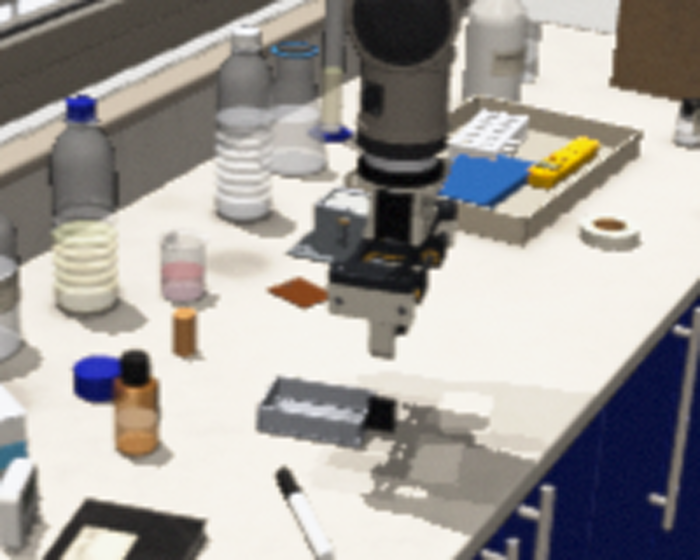

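View pics/a2.png

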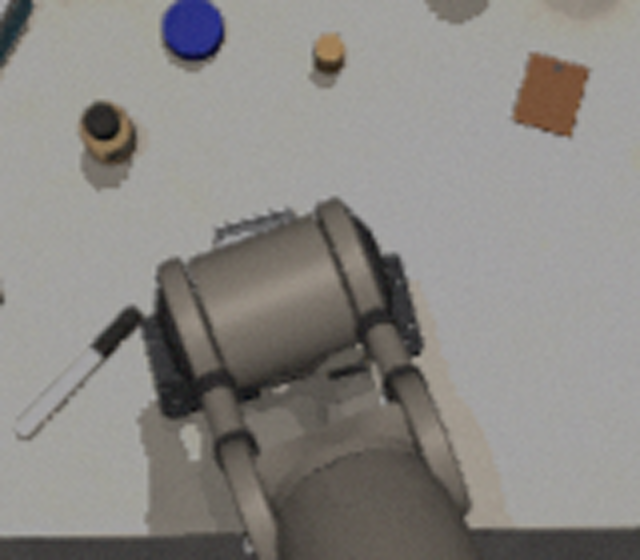

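The arm stands over the black tab, jaws aligned across it. Descending.

Call:
send_rows --series "0 1 0 0 0; 0 2 0 0 0; 0 2.79 0 0 0; 0 2.79 0 0 0; -1 2.79 0 0 0; -1 2.79 0 0 0; -1 2.79 0 0 0; -1 2.79 0 0 0"

```text
time: 4.0
tool_pos: [448.8, 245.5, 8.5]
tcp_rot: [-1.442, 1.57, 0.364]
contact_force: [-0.6, 0.3, 4.1]
grip_width: 11.9
```

```bash
python3 - <<'E'
from h import *
o,R=st(); print(o["time"],o["tool_pos"],jawyaw(R),o["contact_force"],o["moment"],o["grip_width"],R.round(3))
E
```

```text
4.0 [448.76781889 245.47960741   8.49043508] 103.45764157730785 [-0.57429676  0.31867342  4.05555241] [0.29108068 0.14402173 0.14370871] 11.851570696325492 [[ 0.001 -0.973 -0.233]
 [ 0.    -0.233  0.973]
 [-1.    -0.001  0.   ]]
```

Call:
send_rows --series "-1 -0.5 0 0 0; -1 -0.7 0.3 -1 0.1; -1 -0.7 0.75 -2.8 0.4; -1 -0.7 1.2 -4.6 0.7; -1 -0.7 1.65 -6.4 1.0; -1 -0.7 2.1 -8.2 1.3; -1 -0.7 2.55 -10 1.5; -1 -0.7 3 -11.4 1.66"

```text
time: 5.0
tool_pos: [440.8, -110.5, 29.9]
tcp_rot: [-2.04, 1.569, -0.381]
contact_force: [-0.1, 0.5, -1.4]
grip_width: 11.9
```

Call:
send_rows --series "-1 0 0.08 -0.37 0; -1 0.2 0.08 -0.38 0; -1 0.5 0.08 -0.38 0; -1 0.6 0.08 -0.38 0; -1 0.6 0.08 -0.38 0"

```text
time: 5.62
tool_pos: [439.0, -118.7, 10.6]
tcp_rot: [0.927, 1.57, 2.59]
contact_force: [0.3, -1.2, -2.2]
grip_width: 11.7
```

```bash
python3 - <<'E'
from h import *
import plant
P=plant.capture("scene"),plant.capture("top")
o,R=st(); print(o["time"],o["tool_pos"],jawyaw(R),o["contact_force"],o["moment"],o["grip_width"])
from math import *
yaw=np.radians(jawyaw(R)-90);D=(668.5,-99,.09)
T=(o["tool_pos"][0]+2*cos(yaw),o["tool_pos"][1]+2*sin(yaw),yaw)
ims=[]
for p,w,f in((P[0],(310,180,400,270),6),(P[1],(380,190,460,300),5)):
    im=p["pixels"][:,:,::-1][w[1]:w[3],w[0]:w[2]]; im=cv2.resize(im,None,fx=f,fy=f,interpolation=cv2.INTER_NEAREST).copy()
    for parts,q,z in((TRAY,T,24+o["tool_pos"][2]-8.5),(DISP,D,0)):
      for b in parts:
        uv=proj(p,place(b,*q,z)); 
        for i in range(8):
            for k in(1,2,4):
                if not i&k: cv2.line(im,*[tuple(int(x) for x in (uv[j]-w[:2]+.5)*f) for j in(i,i|k)],(0,0,255),1)
    ims.append(im)
cv2.imwrite("pics/b1.png",ims[0]);cv2.imwrite("pics/b2.png",ims[1])
E
```

```text
5.725 [ 439.33374255 -119.21050425   10.98419289] 95.21119997822966 [ 0.09633034  0.37502828 -2.06102311] [ 0.0738245   0.14333497 -0.02712406] 11.533443960352566
```

View pics/b1.png

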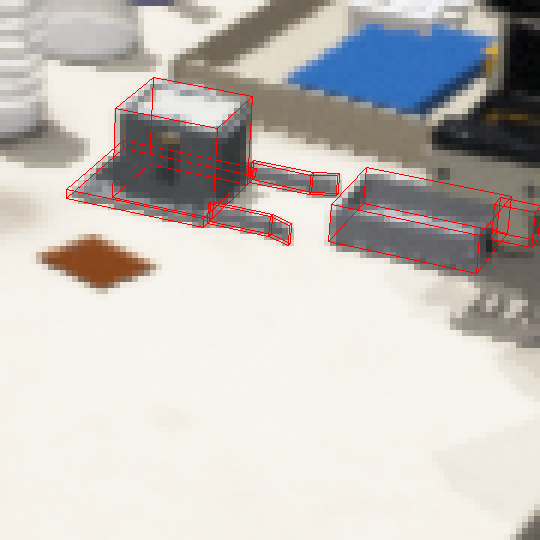

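View pics/b2.png

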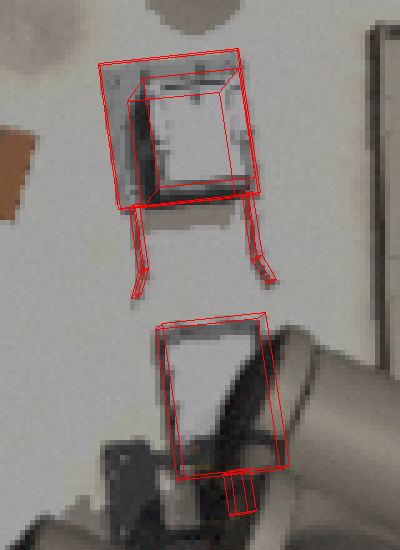

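Call:
send_rows --series "-1 0.07 -0.3 0 0; -1 0.07 -0.7 0 0; -1 0.07 -1.1 0 0; -1 0.07 -1.4 0 0; -1 0.07 -1.7 0 0; -1 0.07 -2 0 0; -1 0.07 -2.3 0 0; -1 0.07 -2.5 0 0"

```text
time: 6.72
tool_pos: [514.5, -112.9, 8.9]
tcp_rot: [-1.432, 1.571, 0.229]
contact_force: [-0.2, -0.6, -2.7]
grip_width: 11.8
```

```bash
cat > s.py <<'E'
from h import *
o,R=st(); D=np.array((668.5,-99));y=.09;e=np.array([np.cos(y),np.sin(y)]);n=np.array([-e[1],e[0]])
d=o["tool_pos"][:2]-D
print(o["time"],o["tool_pos"].round(2),"disp frame",(d@e).round(2),(d@n).round(2),jawyaw(R).round(2),o["contact_force"].round(2),o["moment"].round(2),o["grip_width"].round(2))
E
python3 s.py
```

```text
Traceback (most recent call last):
  File "s.py", line 4, in <module>
    print(o["time"],o["tool_pos"].round(2),"disp frame",(d@e).round(2),(d@n).round(2),jawyaw(R).round(2),o["contact_force"].round(2),o["moment"].round(2),o["grip_width"].round(2))
                                                                                                                                                          ^^^^^^^^^^^^^^^^^^^^^
AttributeError: 'float' object has no attribute 'round'
```

Call:
send_rows --series "-1 0.02 -0.07 0 0; -1 0.02 -0.14 0 0; -1 0.02 -0.2 0 0; -1 0.02 -0.24 0 0"

```text
time: 7.22
tool_pos: [518.5, -112.5, 8.5]
tcp_rot: [1.44, 1.565, 3.102]
contact_force: [-15.0, -4.7, 11.2]
grip_width: 11.8
```

```bash
sed -i 's/,o\["grip_width"\].round(2)/,o["grip_width"]/' s.py; python3 s.py
```

```text
7.225 [ 518.5  -112.54    8.51] disp frame -150.61 0.0 95.2 [-14.99  -4.74  11.18] [-0.71  1.78  0.  ] 11.830696209126598
```

Call:
send_rows --series "-1 0 0.06 0 0; 0 0 0.06 0 0; 0 0 0.06 0 0; 0 0 0.06 0 0; 0 -1 0.06 0 0; 0 -2.5 0.06 0 0; 0 -4.2 0.06 0 0; 0 -4.2 3 0 0"

```text
time: 8.22
tool_pos: [462.6, -120.1, 138.7]
tcp_rot: [-2.062, 1.557, -0.399]
contact_force: [-1.5, -0.2, -0.8]
grip_width: 46.0
```

Call:
send_rows --series "1 -1 2.5 0 0; 1 -1 2.5 0 0"

```text
time: 8.48
tool_pos: [380.3, -124.7, 165.2]
tcp_rot: [-2.227, 1.57, -0.567]
contact_force: [1.0, -0.3, 0.6]
grip_width: 61.5
```

```bash
python3 s.py; python3 - <<'E'
from meas import *
measure((520,-112.5,.09),(668.5,-99,.09))
P=capture("scene"),capture("top")
T=(522,-112.2,.09);D=(668.5,-99,.09)
for nme,p,w,f in(("c1",P[0],(310,180,400,260),7),("c2",P[1],(380,190,460,290),6)):
    im=p["pixels"][:,:,::-1][w[1]:w[3],w[0]:w[2]]; im=cv2.resize(im,None,fx=f,fy=f,interpolation=cv2.INTER_NEAREST).copy()
    for parts,q,z in((TRAY,T,24),(DISP,D,0)):
      for b in parts:
        uv=proj(p,place(b,*q,z)); 
        for i in range(8):
            for k in(1,2,4):
                if not i&k: cv2.line(im,*[tuple(int(x) for x in (uv[j]-w[:2]+.5)*f) for j in(i,i|k)],(0,0,255),1)
    cv2.imwrite(f"pics/{nme}.png",im)
E
```

```text
8.475 [ 380.25 -124.66  165.23] disp frame -289.39 0.35 95.11 [ 0.96 -0.26  0.6 ] [ 0.05 -0.04  0.03] 61.5072549683378
tray_grip 11 740
tray_grip 12 357
t [ 5.20545e+02 -1.09629e+02  6.10000e-02] 47.0
t [ 5.20292e+02 -1.03964e+02 -1.22000e-01] 54.3
t [ 5.21134e+02 -1.08713e+02  4.30000e-02] 116.9
dispenser 11 None
dispenser 12 410
d [ 6.68318e+02 -9.83670e+01  1.31000e-01] 218.8
d [ 6.68318e+02 -9.83670e+01  1.31000e-01] 218.8
```

View pics/c1.png

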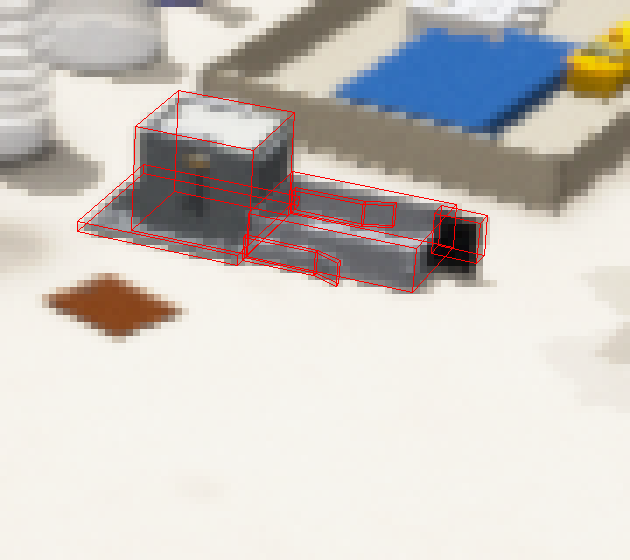

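View pics/c2.png

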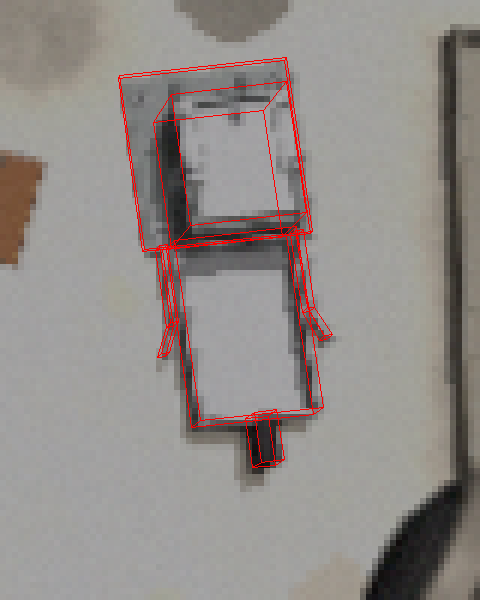

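```bash
python3 - <<'E'
from h import *
from plant import *
p=capture("top")
r=cut_out(p,"dispenser"); print([(d["score"],d["pixels"].sum(),np.argwhere(d["pixels"]).mean(0)[::-1]) for d in r])
m=r[0]["pixels"]
im=p["pixels"][:,:,::-1].copy(); im[m]=(im[m]*.5+[0,0,127]).astype(np.uint8)
r2=cut_out(p,"tray_grip"); print([(d["score"],d["pixels"].sum(),np.argwhere(d["pixels"]).mean(0)[::-1]) for d in r2])
for d in r2: im[d["pixels"]]=(im[d["pixels"]]*.5+[0,127,0]).astype(np.uint8)
cv2.imwrite("pics/d.png",cv2.resize(im[190:290,380:480],None,fx=6,fy=6,interpolation=cv2.INTER_NEAREST))
for parts in(DISP,DISP[:2]): print(fit([(p,m)],parts,(668.5,-99,.09),0))
# minAreaRect of tray pan
E
```

```text
[(0.89, np.int64(622), array([413.72186495, 216.67524116]))]
[(0.83, np.int64(711), array([420.35443038, 246.04078762])), (0.77, np.int64(744), array([151.88037634, 301.57392473])), (0.29, np.int64(565), array([414.27256637, 215.97522124]))]
((np.float64(668.1139662696634), np.float64(-99.27216386148214), np.float64(0.09054568106933246)), np.float64(325.74901960784314))
((np.float64(667.6624816637155), np.float64(-99.15523134165124), np.float64(0.0895011225366724)), np.float64(325.21176470588233))
```

View pics/d.png

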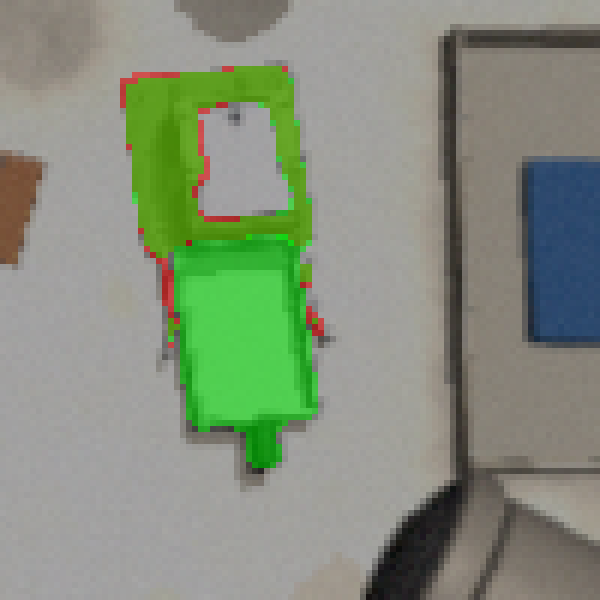

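Call:
send_rows --series "1 0 -0.5 0 2; 1 0 -1.5 0 4; 1 0 -2.5 0 6; 1 0 -3.5 0 8; 1 0 -4.5 0 10; 1 0 -5.5 0 12; 1 0 -6.5 0 14; 1 0 -7.5 0 16"

```text
time: 10.02
tool_pos: [607.5, -104.2, 163.7]
tcp_rot: [2.471, 1.57, 2.73]
contact_force: [-1.1, -0.2, 0.3]
grip_width: 91.8
```

Call:
send_rows --series "1 0.6 0 0 1; 1 1.2 0 0 2; 1 1.8 0 0 2; 1 2.3 0 0 2; 1 2.5 0 0 2"

```text
time: 10.65
tool_pos: [606.1, -104.4, 88.0]
tcp_rot: [2.714, 1.569, 2.804]
contact_force: [0.0, 0.1, -0.2]
grip_width: 91.8
```

```bash
python3 s.py; python3 - <<'E'
from plant import *
from h import *
p=capture("scene"); im=p["pixels"][:,:,::-1]
cv2.imwrite("pics/e.png",cv2.resize(im[150:260,300:430],None,fx=5,fy=5,interpolation=cv2.INTER_CUBIC))
p=capture("top"); im=p["pixels"][:,:,::-1]
cv2.imwrite("pics/e2.png",cv2.resize(im[180:300,370:490],None,fx=5,fy=5,interpolation=cv2.INTER_CUBIC))
E
```

```text
10.65 [ 606.06 -104.38   88.05] disp frame -62.67 0.25 5.17 [ 0.    0.1  -0.18] [-0.06  0.05 -0.03] 91.8055788525214
```

View pics/e.png

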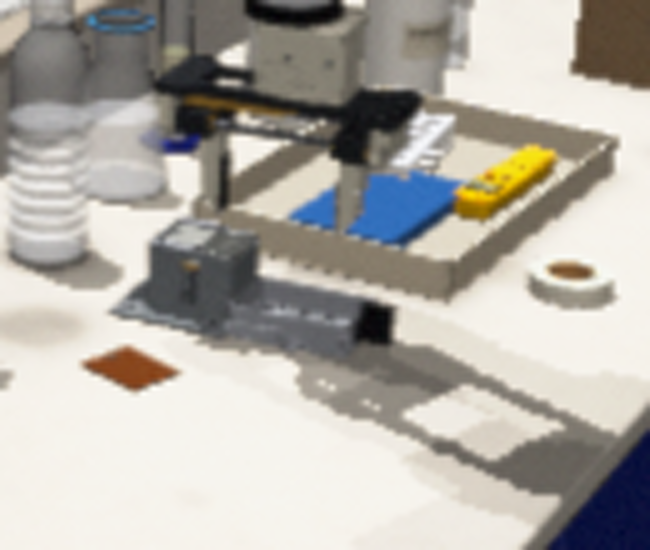

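View pics/e2.png

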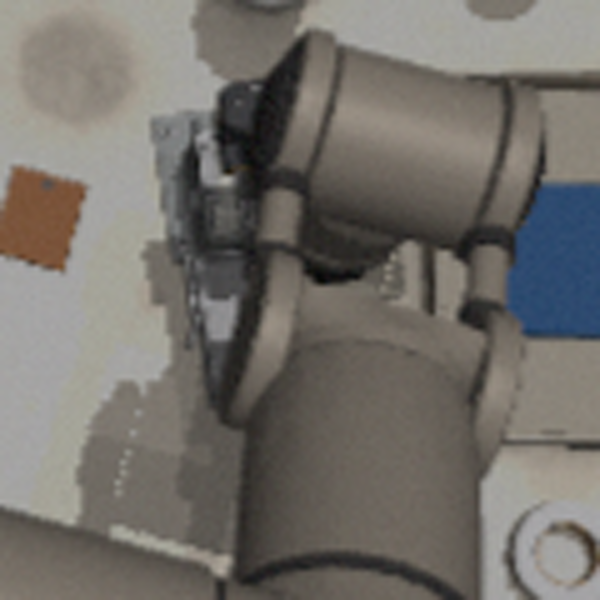

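Call:
send_rows --series "1 0.2 0 0.2 0; 1 0.5 0 0.2 0; 1 0.7 0 0.2 0; 1 0.8 0 0.2 0; 1 0.84 0 0.2 0; 1 0.84 0 0.2 0"

```text
time: 11.5
tool_pos: [612.5, -104.1, 64.2]
tcp_rot: [0.154, 1.571, 0.244]
contact_force: [0.4, -0.4, 0.1]
grip_width: 91.9
```

```bash
python3 s.py; python3 - <<'E'
from plant import *
from h import *
p=capture("scene"); im=p["pixels"][:,:,::-1]
cv2.imwrite("pics/f.png",cv2.resize(im[175:235,310:390],None,fx=8,fy=8,interpolation=cv2.INTER_CUBIC))
E
```

```text
11.5 [ 612.48 -104.09   64.19] disp frame -56.25 -0.04 5.16 [ 0.42 -0.41  0.08] [-0.11  0.06 -0.02] 91.88385292437661
```

View pics/f.png

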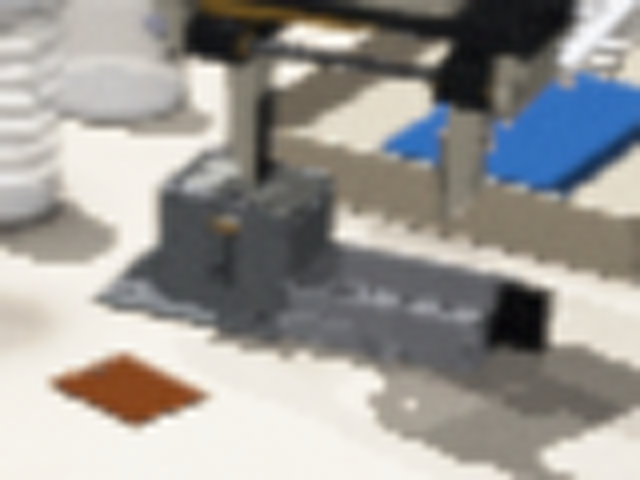

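The finger hovers over the middle of the window, clear of the lips. Touching down slowly.

Call:
send_rows --series "1 0.02 0 0 0; 1 0.04 0 0 0; 1 0.06 0 0 0; 1 0.08 0 0 0; 1 0.1 0 0 0; 1 0.115 0 0 0; 1 0.13 0 0 0; 1 0.14 0 0 0"

```text
time: 12.55
tool_pos: [612.5, -104.0, 60.3]
tcp_rot: [-0.124, 1.57, -0.034]
contact_force: [-1.7, 0.6, 4.6]
grip_width: 91.8
```

Call:
send_rows --series "1 0.003 0 0 0; 1 0.006 0 0 0; 1 0.01 0 0 0; 1 0.01 0 0 0"

```text
time: 13.05
tool_pos: [612.7, -104.1, 60.2]
tcp_rot: [-0.266, 1.57, -0.176]
contact_force: [-2.3, 0.9, 6.1]
grip_width: 91.8
```

Call:
send_rows --series "1 0 0 0 0; 1 0 0 0 0"

```text
time: 13.3
tool_pos: [612.7, -104.1, 60.2]
tcp_rot: [-0.255, 1.57, -0.164]
contact_force: [-2.5, 0.9, 6.9]
grip_width: 92.3
```

Call:
send_rows --series "1 0.002 0 -0.02 0; 1 0.002 0 -0.05 0; 1 0.002 0 -0.08 0; 1 0.002 0 -0.12 0; 1 0.002 0 -0.16 0; 1 0.002 0 -0.2 0"

```text
time: 14.05
tool_pos: [607.3, -104.9, 60.2]
tcp_rot: [-0.325, 1.568, -0.235]
contact_force: [2.8, 0.7, 5.3]
grip_width: 91.6
```

```bash
python3 s.py; python3 - <<'E'
from plant import *
from h import *
p=capture("scene"); im=p["pixels"][:,:,::-1]
cv2.imwrite("pics/g.png",cv2.resize(im[175:235,310:390],None,fx=8,fy=8,interpolation=cv2.INTER_CUBIC))
print([(d["score"],d["point"]) for d in place_of(p,"coupon_top_centre")])
E
python3 s.py
```

```text
14.05 [ 607.35 -104.88   60.17] disp frame -61.43 -0.36 5.15 [2.77 0.7  5.32] [-0.03 -0.7   0.01] 91.55445720424581
[(0.68, [658.2, 26.3, -0.4]), (0.4, [667.9, -98.1, 60.8])]
14.15 [ 607.16 -104.88   60.16] disp frame -61.62 -0.35 5.15 [ 1.99 -0.18  6.29] [ 0.01 -0.55  0.04] 91.76353944130395
```

View pics/g.png

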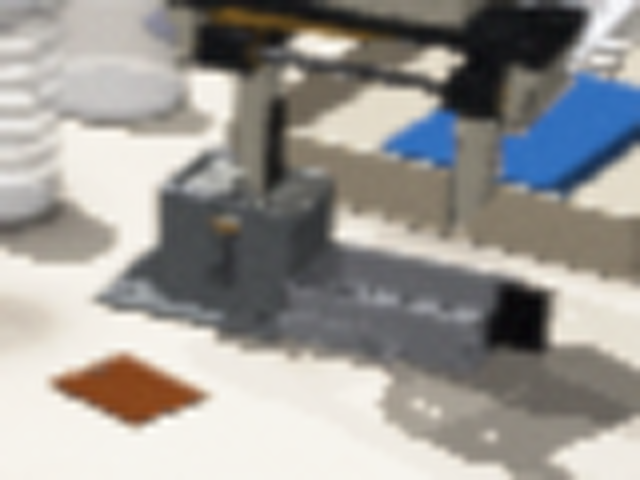

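Call:
send_rows --series "1 0.008 0 -0.02 0; 1 0.01 0 -0.06 0; 1 0.01 0 -0.1 0; 1 0.01 0 -0.15 0; 1 0.01 0 -0.2 0; 1 0.01 0 -0.25 0; 1 0.01 0 -0.3 0; 1 0.01 0 -0.35 0"

```text
time: 15.15
tool_pos: [597.0, -105.9, 60.1]
tcp_rot: [-0.352, 1.568, -0.262]
contact_force: [1.8, 1.0, 6.2]
grip_width: 92.1
```

```bash
python3 s.py; python3 - <<'E'
from plant import *
from h import *
p=capture("scene"); im=p["pixels"][:,:,::-1]
cv2.imwrite("pics/g2.png",cv2.resize(im[175:235,310:390],None,fx=8,fy=8,interpolation=cv2.INTER_CUBIC))
E
python3 s.py
```

```text
15.15 [ 597.05 -105.91   60.1 ] disp frame -71.78 -0.46 5.15 [1.77 0.97 6.17] [ 0.03 -0.64 -0.  ] 92.08249024551618
15.2 [ 596.88 -105.91   60.07] disp frame -71.96 -0.45 5.15 [2.93 0.37 6.23] [-0.02 -0.62  0.03] 91.76623282232009
```

View pics/g2.png

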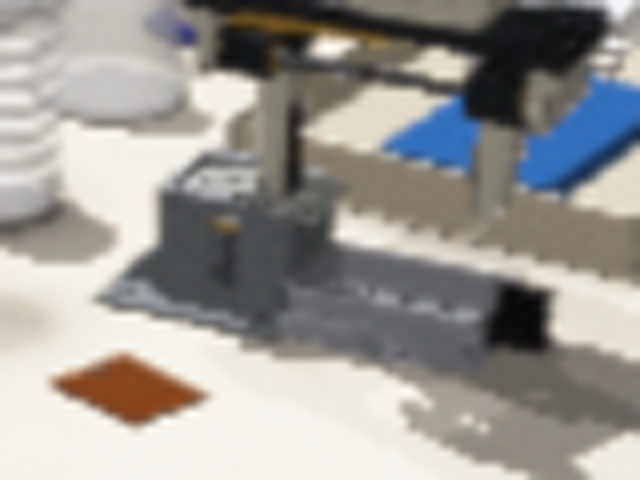

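The coupon's front edge now shows past the mouth at about crop (338,187), so it is being carried. Continuing.

Call:
send_rows --series "1 0.004 0 -0.04 0; 1 0.004 0 -0.09 0; 1 0.004 0 -0.15 0; 1 0.004 0 -0.21 0; 1 0.004 0 -0.27 0; 1 0.004 0 -0.33 0; 1 0.004 0 -0.39 0; 1 0.004 0 -0.45 0"

```text
time: 16.2
tool_pos: [583.6, -107.1, 60.0]
tcp_rot: [-0.353, 1.568, -0.263]
contact_force: [1.9, 1.0, 6.7]
grip_width: 91.9
```

```bash
python3 - <<'E'
from plant import *
from h import *
p=capture("scene"); im=p["pixels"][:,:,::-1]
cv2.imwrite("pics/g3.png",cv2.resize(im[175:235,310:390],None,fx=8,fy=8,interpolation=cv2.INTER_CUBIC))
E
python3 s.py
```

```text
16.25 [ 583.39 -107.13   59.96] disp frame -85.5 -0.45 5.15 [1.51 0.79 6.56] [-0.02 -0.62 -0.02] 91.68886098315784
```

View pics/g3.png

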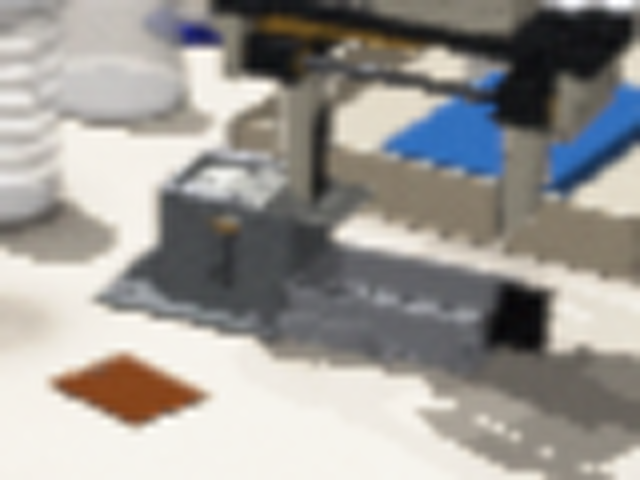

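Call:
send_rows --series "1 0 0 -0.04 0; 1 0 0 -0.09 0; 1 0 0 -0.14 0; 1 0 0 -0.19 0; 1 0 0 -0.24 0; 1 0 0 -0.29 0; 1 0 0 -0.33 0; 1 0 0 -0.36 0"

```text
time: 17.25
tool_pos: [571.3, -107.8, 58.9]
tcp_rot: [2.933, 1.57, 3.023]
contact_force: [-0.2, 0.2, -0.6]
grip_width: 91.9
```

```bash
python3 - <<'E'
from plant import *
from h import *
p=capture("scene"); im=p["pixels"][:,:,::-1]
cv2.imwrite("pics/g4.png",cv2.resize(im[175:235,310:390],None,fx=8,fy=8,interpolation=cv2.INTER_CUBIC))
E
python3 s.py
```

```text
17.3 [ 570.69 -107.62   58.5 ] disp frame -98.19 0.2 5.16 [ 0.51  0.2  -0.02] [-0.1   0.15 -0.04] 91.94100093840608
```

View pics/g4.png

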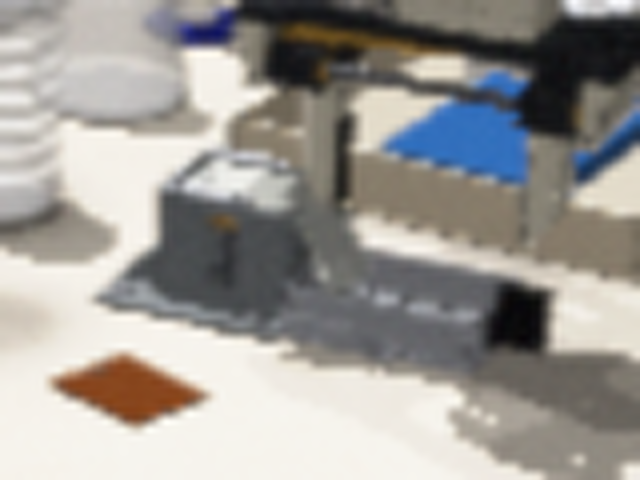

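The coupon tipped off, and the picture shows it sliding steeply into the tray. Lifting straight up.

Call:
send_rows --series "1 -0.1 0 0 0; 1 -0.4 0 0 0; 1 -1 0 0 0; 1 -2 0 0 0; 1 -3 0 0 0; 1 -3 0 -2 0; 1 -3 0 -4 0; 1 -3 0 -6 0"

```text
time: 18.3
tool_pos: [390.8, -123.8, 149.5]
tcp_rot: [-0.821, 1.57, -0.73]
contact_force: [0.1, 0.2, 0.8]
grip_width: 92.0
```

Call:
send_rows --series "1 -1 0 -0.5 0; 1 -1 0 -1 0; 1 -1 0 -1 0"

```text
time: 18.68
tool_pos: [362.2, -126.6, 179.2]
tcp_rot: [-0.456, 1.57, -0.366]
contact_force: [-0.4, -0.5, 0.3]
grip_width: 91.9
```

```bash
python3 s.py; python3 - <<'E'
from plant import *
from h import *
P=capture("scene"),capture("top")
im=P[0]["pixels"][:,:,::-1]; cv2.imwrite("pics/h.png",cv2.resize(im[175:235,310:390],None,fx=8,fy=8,interpolation=cv2.INTER_CUBIC))
im=P[1]["pixels"][:,:,::-1]; cv2.imwrite("pics/h2.png",cv2.resize(im[190:290,380:480],None,fx=6,fy=6,interpolation=cv2.INTER_CUBIC))
for p in P:
  for t in ["coupon_top_centre","tray_grip"]:
    print(t,[(round(d["score"],2),[round(float(x)) for x in d["point"]]) for d in place_of(p,t)][:4])
  m=best(p,"tray_grip",proj(p,np.array([[560,-109,10.]]))[0])
  if m is not None: print(fit([(p,m)],TRAY,(521,-111,.08),24))
  m=best(p,"dispenser",proj(p,np.array([[635,-102,40.]]))[0])
  if m is not None: print(fit([(p,m)],DISP,(668.5,-99,.09),0))
E
```

```text
18.675 [ 362.15 -126.65  179.24] disp frame -307.59 -0.0 5.12 [-0.38 -0.54  0.31] [-0.08  0.05  0.03] 91.94470088999427
coupon_top_centre [(0.49, [660, 25, 2])]
tray_grip [(0.89, [384, 696, 24]), (0.67, [524, -112, 27])]
((np.float64(667.8282075254767), np.float64(-100.07470110231544), np.float64(0.1092079055900608)), np.float64(235.25098039215686))
coupon_top_centre [(0.74, [667, 26, 4])]
tray_grip [(0.84, [522, -109, 27]), (0.72, [381, 698, 24])]
((np.float64(667.7047261968411), np.float64(-98.8369942354218), np.float64(0.09074756678841406)), np.float64(400.20392156862744))
```

View pics/h.png

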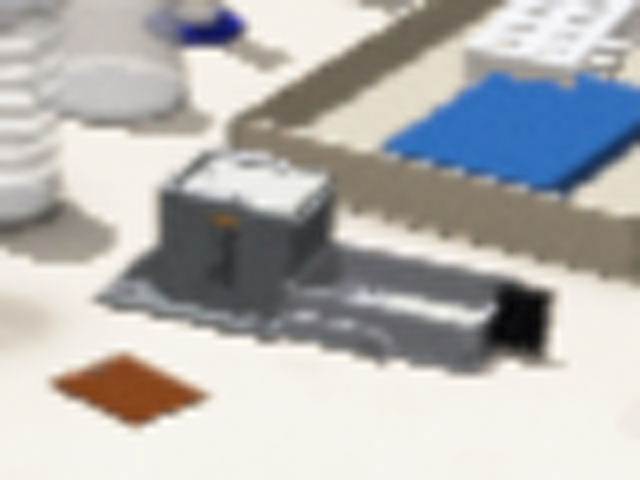

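View pics/h2.png

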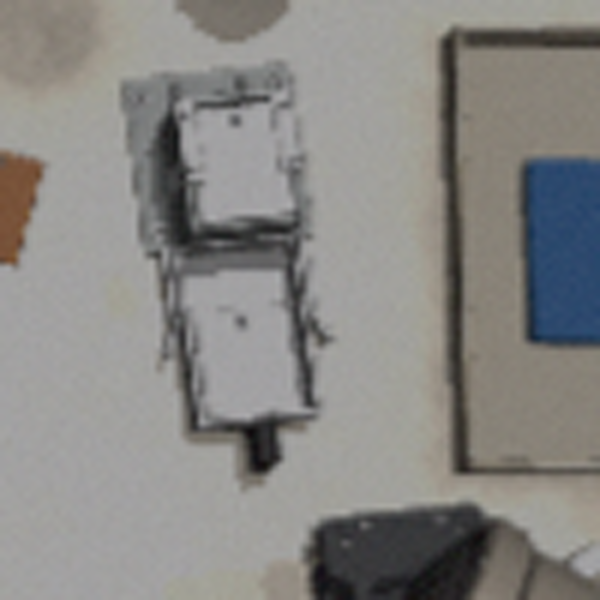

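```bash
ls pics | grep m_top; python3 - <<'E'
from plant import *
from h import *
import glob
p=capture("top"); g=cv2.cvtColor(p["pixels"],cv2.COLOR_RGB2GRAY).astype(np.float32)
f=sorted(glob.glob("pics/m_top_8*"))[0]; a=cv2.imread(f,0).astype(np.float32)
for nm,(u0,v0,u1,v1) in dict(tab=(408,252,440,274),disp=(398,198,434,222)).items():
    print(nm,cv2.phaseCorrelate(a[v0:v1,u0:u1].copy(),g[v0:v1,u0:u1].copy(),cv2.createHanningWindow((u1-u0,v1-v0),cv2.CV_32F)))
for d in cut_out(p,"tray_grip"):
    m=d["pixels"]; c=np.argwhere(m).mean(0)[::-1]; print(c,m.sum(),d["score"])
    if abs(c[0]-420)<8 and c[1]>235:
        print(fit([(p,m)],TRAY,(521,-111,.08),24))
for t,q in dict(cap=(718,317),label_tape=(436,-293),beaker_small=(766,98),indicator_bottle=(628,386),cork=(693,206),marker=(442,408)).items():
    r=[x["point"] for x in place_of(p,t)]; print(t,q,min([np.hypot(*(np.array(x[:2])-q)) for x in r] or [None]))
E
python3 s.py
```

```text
m_top_1.40.png
m_top_8.57.png
tab ((-0.03840038113704125, 0.049762113058822166), 0.9971769414842129)
disp ((0.12972326224049624, 0.1522181749036502), 1.0711687085805115)
[420.61352657 243.14492754] 414 0.87
((np.float64(519.4488099015886), np.float64(-109.9473428499927), np.float64(0.06154421556276356)), np.float64(336.9019607843137))
[152.34469201 302.12188729] 763 0.84
cap (718, 317) 1.216552506059687
label_tape (436, -293) 6.4404968752418625
beaker_small (766, 98) 4.964876634922581
indicator_bottle (628, 386) 5.852349955359831
cork (693, 206) 1.6999999999999786
marker (442, 408) 1.8027756377319946
19.575 [ 362.65 -126.6   179.15] disp frame -307.1 0.0 5.16 [ 0.49  0.8  -0.42] [-0.08  0.07  0.07] 91.42070139826806
```

```bash
python3 - <<'E'
from plant import *
from h import *
for n in("top","scene"):
    p=capture(n); g=p["pixels"].max(2).astype(int)
    uv0=proj(p,np.array([[521,-111,24.]]))[0]; u,v=uv0.astype(int); w=p["pixels"][v-14:v+15,u-14:u+15].max(2).astype(int); 
    m=w<50; nn,l,s,c=cv2.connectedComponentsWithStats(m.astype(np.uint8)); k=1+np.argmax(s[1:,4]); cen=c[k]+[u-14,v-14]
    print(n,"black",cen,s[k])
    for y in(-3,0,3,6):
        q=np.array([668.2,-99.1])+Ro.from_euler("z",.09).as_matrix()[:2,:2]@[-147,y]
        b=place(TRAY[1],*q,.09,24); 
        if n=="top": b=b[b[:,2]>30]
        print(y,proj(p,b).mean(0))
E
```

```text
top black [423.125  263.6875] [11 11  6  9 32]
-3 [425.37206389 262.12869642]
0 [424.42898851 262.23180055]
3 [423.4858632  262.33491139]
6 [422.54268785 262.43802895]
scene black [374.29268293 214.56097561] [10 12  7  8 41]
-3 [375.4265738  212.71201207]
0 [375.16838331 212.99754741]
3 [374.90951824 213.28383027]
6 [374.64997592 213.5708636 ]
```

```bash
python3 - <<'E'
from plant import *
from h import *
p=capture("top"); f=10; w=(392,190,442,280)
im0=cv2.resize(p["pixels"][:,:,::-1][w[1]:w[3],w[0]:w[2]],None,fx=f,fy=f,interpolation=cv2.INTER_CUBIC)
def draw(im,parts,q,z,col):
  for b in parts:
    uv=proj(p,place(b,*q,z))
    for i in range(8):
      for k in(1,2,4):
        if not i&k: cv2.line(im,*[tuple(int(x) for x in (uv[j]-w[:2]+.5)*f) for j in(i,i|k)],col,1)
D=(668,-99.1,.09)
a=im0.copy();draw(a,DISP,D,0,(0,0,255))
for y,yaw,col in((0,.09,(0,0,255)),(3,.06,(0,200,0))):
  q=np.array(D[:2])+Ro.from_euler("z",.09).as_matrix()[:2,:2]@[-148,y]; draw(a,TRAY,(*q,yaw),24,col)
cv2.imwrite("pics/i.png",a[:600]); cv2.imwrite("pics/i2.png",a[350:])
E
```

```text
(no output)
```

View pics/i.png

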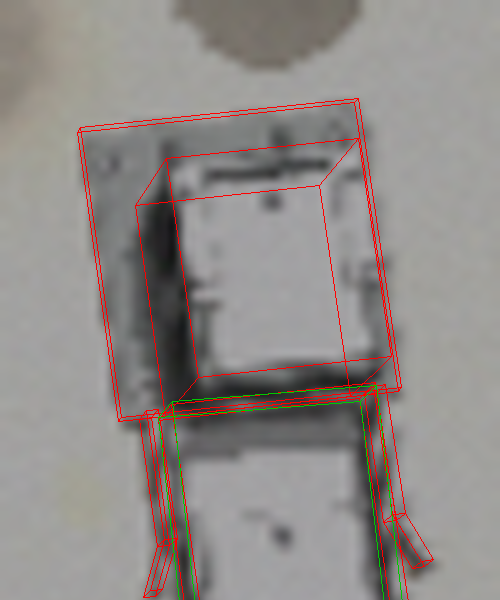

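View pics/i2.png

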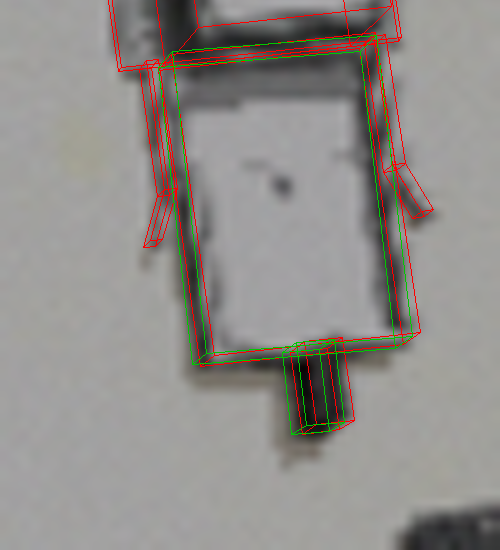

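```bash
python3 -c "
from plant import *
print(close_job()); print(get_obs()['time'])"
```

```text
the job is handed in; nothing more can be done
None
the job is handed in; nothing more can be done
```

I handed the job in with the coupon lying in the tray, but the hand-in gives no verdict, so the result below rests on my own last checks.

**What I did**
- I gripped the grey tray by its tab (the brown one is a look-alike) and carried it over. I then slid it between the guides until it met the dispenser's front wall, at about 15 N.
- I pressed with one finger of the open gripper. The press read 4.6 to 6.9 N on the wrist sensor, well under the 12 N limit. I drew the coupon out about 40 mm, until it tipped off.
- I then lifted clear. The clock read about 19.6 s at my last state reading, with only two more short camera looks before handing in.

**Last checks**
- **Coupon:** the pictures show it lying flat in the tray. The network did not report its position there; it named only the brown look-alike.
- **Next coupon:** it shows in the magazine's window in the pictures. I did not measure its position.
- **Tray:** the tab moved less than 0.1 pixel between release and the end. It reads about 147 to 149 mm from the dispenser's origin along x.
- **Bystanders:** all six were found within 7 mm of where they started, which is about the accuracy of the measurement.
- **Robot:** it ended clear of everything, with no contact force.

**Where checks disagreed:** the tray's sideways offset came out as 0 mm in one camera and about 3 mm in the other, with a yaw difference of about 0.03 rad. Both are within the 6 mm and 0.12 rad limits, so I left the tray as it was. The tab's black-pixel centre in the top view hinted at about 4 mm, but I put part of that down to seeing the side of the tab.

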